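Mark the balance point of a loaded tube and prove it on the balance rest

TASK

Find where this clogged square tube balances: slide it along the deck of the wooden balance jig, out over the steel edge towards the catch rung, just until it tips onto the rung by itself, and leave it lying tipped. Then set the brass saddle marker over the tube directly above the steel edge, let go of it, and finally carry the marked tube to the balance rest and lay it with the marker centred over the rest's steel ridge, so that the tube stays there level on the ridge alone with the marker still on it. Do not let the tube fall to the bench, and leave the other things where they are.

Things in the scene. Friction and masses are not known exactly. Their poses are not given: they have to be found in the camera images.
- jig: Fixed wooden balance jig, base board 100 x 250 x 12 mm; origin on the bench right under the middle of its steel fulcrum edge, z up. Its y axis runs back along the deck: the tube is slid towards -y. Deck top 60 mm above the bench, 56 mm wide, from y = 0 (the edge) to +140 mm. Two guide fences, 8 mm high, 32 mm apart inside and 50 mm outside, stand on it from y = +30 to +92 mm.
- jig_edge (a point): Middle of the jig's steel fulcrum edge (a strip 60 mm wide), at deck height, 60 mm above the bench; axes as the jig's.
- jig_rung (a point): Middle of the top of the jig's catch rung: a steel rod 10 mm thick along x, 94 mm long, 75 mm beyond the edge (y = -75 mm), its top 7.5 mm lower than the deck; between edge and rung is an open gap. A tube that tips comes to rest on edge and rung at about 0.1 rad, its -y end low.
- tube: Closed square metal tube with black end caps, 22 x 300 x 22 mm (x, y, z), long along y; origin at the middle of its underside; 0.4 kg. Clay stuck fast inside puts its balance point up to 31 mm from the middle, to either end. It starts level in the jig, y along the jig's y, its +y end out behind the deck. Pushed there it slides with a few N; friction of the pusher on that end delays tipping until the pusher backs off.
- marker: Brass saddle (upside-down U), 34 mm wide in x, 16 mm long in y, 30 mm high, 40 g, standing on its legs on the bench. Origin at the middle of its channel's roof, 16 mm above its feet; the channel, 27 mm wide in x, runs along y; the solid top rises 14 mm above the roof. Set over the tube, its roof rests on the tube's top face, 22 mm above the tube's underside.
- rest: Fixed balance rest: wooden foot 80 x 70 mm with a flat-topped steel ridge, 60 mm above the bench; the ridge is 56 mm long in x and only 24 mm wide in y. Origin on the bench under the ridge's middle, z up. The tube is laid across the ridge, along the rest's y axis.
- rest_top (a point): Middle of the flat top of the balance rest's ridge, 60 mm above the bench; axes as the rest's.
- tool_box: Closed wooden tool box, 197 x 306 x 114 mm, standing at the back behind the jig, not part of the job; origin at the middle of its underside.
- matchbox: Bystander: matchbox, 51 x 62 x 15 mm, origin at its underside.
- braid: Bystander: braided clay strip, 77 x 153 x 26 mm, origin at its underside.
- low_cup: Bystander: low clay cup, 54 x 59 x 31 mm, origin at its underside.
- vase: Bystander: little clay vase, 35 x 36 x 51 mm, origin at its underside.
- small_cup: Bystander: small clay cup, 50 x 50 x 36 mm, origin at its underside.
- clay_lump: Bystander: crumb of clay, 30 x 38 x 23 mm, origin at its underside.
Mind the look-alikes: they are no part of the job. There is more than one size of the marker; the job needs the middle-sized.

How it is judged (in metres and radians):
On the way, in this order (a step that is already met when the one before it is completed fails the run):
1. the tube has tipped over the jig's edge by its own weight (about 0.06 to 0.17 rad, its rung-side end down) and lies still on edge and rung, not touched by the gripper (angle between tube's own y axis and vertical between 1.4 and 1.515 rad and contact force between tube and jig above 0.5 N and linear speed of tube below 0.03 m/s and contact force between tube and the fingers below 0.2 N), for 0.2 s.
2. with the tube still tipped, the marker is seated over it (within 5 mm sideways, 3.5 mm of fully down) within 10 mm of the steel edge along the jig, and let go (all of step 1 and x of marker in the frame of tube between -0.005 and 0.005 m and z of marker in the frame of tube between 0.0185 and 0.0255 m and contact force between marker and the fingers below 0.2 N and y of marker in the frame of jig_edge between -0.01 and 0.01 m), for 0.2 s.
At the end, for the whole second after the job is handed in: Released and at rest, the tube lies across the rest's ridge, level within 0.05 rad, square to it within 0.4 rad, underside 60 mm (6 mm either way) up; the marker is seated on it (5 mm sideways, 3.5 mm in height), within 12 mm of the ridge's middle across it and 20 mm along it (x of marker in the frame of tube between -0.005 and 0.005 m and z of marker in the frame of tube between 0.0185 and 0.0255 m and contact force between each of marker, tube and the fingers below 0.2 N and y of marker in the frame of rest_top between -0.012 and 0.012 m and x of marker in the frame of rest_top between -0.02 and 0.02 m and angle between tube's own y axis and vertical between 1.5208 and 1.6208 rad and angle between tube's own z axis and vertical below 0.1 rad and angle between the y axis of tube and the y axis of rest, either way round below 0.4 rad and contact force between tube and rest above 1.5 N and linear speed of tube below 0.02 m/s and angular speed of tube below 0.1 rad/s and height (world z) of tube between 0.054 and 0.066 m); the robot touches nothing.
It fails at once if the tube falls to the bench (height (world z) of tube below 0.042 m).
It fails at once if a bystander (matchbox, braid, cups, vase, clay lump) is moved by more than 30 mm (distance of any of matchbox, braid, low_cup, vase, small_cup, clay_lump from where it was at the start of the episode above 0.03 m).
It also fails if it takes over 72 s, if anything falls off the work surface, if the arm or the gripper's body presses on something with over 40 N, if the wrist force passes 120 N, or if a joint passes its speed limit or range.

ROBOT

A 6-joint arm with a two-finger parallel gripper is mounted at the origin on the work surface; the furniture and walls round the work are solid. World frame = base frame: x ahead of the robot, y to its left, z up, the work surface at z = 0. Lengths are in mm, angles in rad, forces in N, time in s.
With the tool pointing down it reaches from about 300 to 775 mm from the base axis. Payload 14.6 kg.
Tool frame: the origin (TCP) lies midway between the tips of the shut fingers; the grasp point (between the pads) lies 19 mm behind it; z points along the fingers, y is the line along which they close (so a half turn about z gives the same grasp; the last joint's range is limited). The gripper opens to 94 mm and grips with 3 to 60 N. Pads are 16 mm wide; open, the fingers measure 119 mm over their backs; the gripper's body (75 mm by 177 mm) begins 78 mm behind the grasp point.
Start: joints at [-1.296, 0.3, 1.521, -0, 1.321, -0.067], TCP at [184.344, -518.176, 205.446] pointing down, gripper open.
Joint ranges: [-3.03, 3.03], [-0.79, 2.21], [0.23, 2.52], [-1.04, 4.18], [0, 3.07], [-2.55, 2.55]. Speed limits (rad/s): [2.22, 2.22, 2.57, 3.14, 3.14, 3.14].

INTERFACE

Orientations are given as [roll, pitch, yaw] about the fixed x, y, z axes, in that order (R = Rz(yaw) Ry(pitch) Rx(roll)).
In Python, from cell import manip, camera gives the robot as it stands.
- The arm moves only by the tool move_arm, never from a script. Its arguments are lists of equal length, an entry for each row: "dp": the shift along the world's x, y, z in mm, a list of three; "rotation": the turn, a rotation vector about the world's x, y, z in rad, a list of three; "hand": the opening, from 0 (shut) to 1 (fully open). A call has 1 to 10 rows; each row shifts and turns the commanded pose from where the row before left it; what a row does not reach is not made up. A row lasts 1/8 s, in which the tool goes at most 62.5 mm and 10.7 degrees, less where a joint would pass 70% of its speed; a pose out of reach is approached as far as the arm can. A call with a gripper value outside its range is refused whole. The fingers move at their own pace and stop on an object; "newtons" is the grip in N (left out, the last holds). Time passes only in rows, so rows that do not move let the fingers close. It gives the time, the measured TCP pose, the force, the opening and the grip force at its end, in the units of the state.
- manip.read_state(): the state, without advancing time (a new reading comes with each control period).
- camera(name): name is "side" or "top"; returns a dict with "image" (420x560x3 uint8, red, green, blue), "fx", "fy", "cx", "cy" (pixels), "R" (3x3) and "t" (3): a world point X has camera coordinates R X + t. Camera axes: x right, y down, z forward; pixel columns grow to the right and rows downward; lengths in mm; the calibration is good to about 2 mm. A picture is of the moment at which its call begins. There is no depth.
- manip.sign_off(): hands the job in; it is judged then, once.
The state is a dict: "clock": time; "joints": joint angles; "qd": joint speeds; "effort": joint torques, N m; "eef_pos": TCP position; "eef_rot": TCP orientation; "wrist_force": force on the tool from outside, world axes, zero at the start; "moment": the same for the moment, N m; "finger_gap": finger opening in mm; "finger_force": force on a finger pad.
Only numpy, scipy, OpenCV 4.12 (cv2) and the standard library are available. Lean on these libraries where they do the work, as an engineer would, in place of code of your own. Each camera call takes 0.05 s, during which the arm holds its last target. There are 200 camera calls.

## Working session

There is one attempt and no reset: what is moved stays moved. The work goes in short steps, Python scripts to look and compute and a tool call to move; the robot and the scene stay as the last step left them, time stands still between calls to the robot, and variables do not carry over. Pictures are saved under pics/ and viewed, at most 10 in all, crops included, and the job is handed in when it is done.

Besides the shell and the picture viewer there is one more tool, called by a JSON object that holds its "method" and its "body", one argument or row to a line. move_arm: Moves the arm, as the interface text tells. Its arguments: {"type":"object","properties":{"dp":{"type":"array","items":{"type":"array","items":{"type":"number"}}},"rotation":{"type":"array","items":{"type":"array","items":{"type":"number"}}},"hand":{"type":"array","items":{"type":"number"}},"newtons":{"type":"number"}},"required":["dp","rotation","hand"]}

```bash
mkdir -p pics
cat > h.py <<'E'
import numpy as np, cv2
from cell import manip, camera
def shot(n,f):
    c=camera(n); cv2.imwrite(f,cv2.cvtColor(c["image"],cv2.COLOR_RGB2BGR)); np.savez(f[:-4]+'.npz',**c); return c
def load(f): return np.load(f[:-4]+'.npz')
def ray(c,u,v,z):
    R=np.array(c["R"]);t=np.array(c["t"]).ravel()
    d=R.T@np.array([(u-c["cx"])/c["fx"],(v-c["cy"])/c["fy"],1]);o=-R.T@t
    return (o+d*(z-o[2])/d[2]).round(1)
def proj(c,X):
    p=np.array(c["R"])@np.array(X,float)+np.array(c["t"]).ravel()
    return (p[0]/p[2]*c["fx"]+c["cx"],p[1]/p[2]*c["fy"]+c["cy"])
def crop(f,g,x0,y0,x1,y1,s):
    i=cv2.imread(f)[y0:y1,x0:x1]; cv2.imwrite(g,cv2.resize(i,None,fx=s,fy=s,interpolation=cv2.INTER_CUBIC))
E
python3 -c "
from h import *
a=shot('top','pics/t0.png');b=shot('side','pics/s0.png')
for c in(a,b): print(c['fx'],c['cx'],c['cy'],(-np.array(c['R']).T@np.array(c['t']).ravel()),np.array(c['R']).round(3).tolist())
print(manip.read_state())"
```

```text
442.3321179589286 281.0118019444853 215.2451216230518 [ 309.84883337 -191.91164084  991.86321409] [[-0.028, -0.999, 0.025], [-0.982, 0.022, -0.189], [0.189, -0.03, -0.982]]
426.8973441800315 281.82733179292444 210.94735161494194 [  214.25737093 -1002.24691732   445.06909493] [[0.958, -0.284, 0.025], [-0.097, -0.407, -0.908], [0.269, 0.868, -0.418]]
{'clock': 0.1, 'joints': array([-1.29561650e+00,  3.00395741e-01,  1.52149785e+00, -5.76246638e-07,
        1.32072412e+00, -6.65700532e-02]), 'qd': array([-0.00189733, -0.00178933, -0.00012195,  0.00200145, -0.00140673,
       -0.00010783]), 'effort': array([ 4.63634660e-04, -5.32648051e+01, -3.53285801e+01,  7.08997459e-02,
        2.34483078e-02, -6.33535251e-05]), 'eef_pos': array([ 184.27398884, -517.96364312,  204.96288261]), 'eef_rot': array([-3.14056983e+00, -6.76305798e-05,  3.41749984e-01]), 'wrist_force': array([-0.23725168,  0.57517107, -0.05829393]), 'moment': array([0.01182628, 0.01258529, 0.03288319]), 'finger_force': 0.0, 'finger_gap': 93.8380575984514}
```

View pics/t0.png

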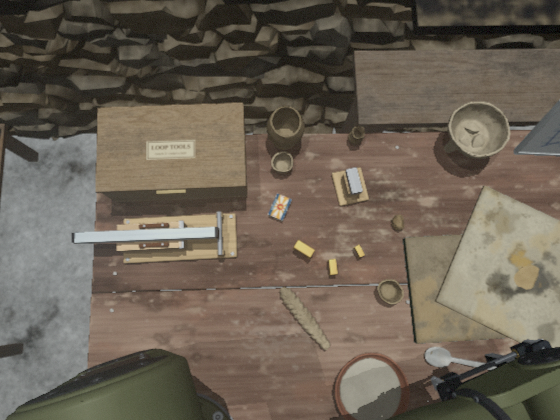

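View pics/s0.png

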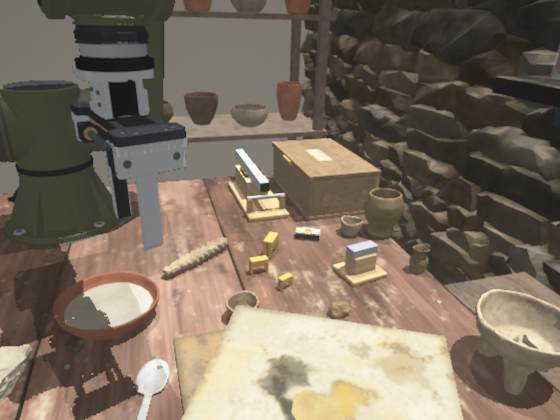

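The top view shows the jig with the tube (73–218, ~235) and its rung at (220,233), and the rest at (351,186). The three brass saddles are at (304,249), (333,267) and (359,252). I'll enlarge these areas.

```bash
python3 -c "
from h import *
crop('pics/t0.png','pics/c1.png',65,195,245,275,4.4)
a=cv2.imread('pics/t0.png')[160:285,285:375];b=cv2.imread('pics/s0.png')[225:300,240:390]
a=cv2.resize(a,(360,500),interpolation=2);b=cv2.resize(b,(440,220),interpolation=2)
o=np.zeros((500,800,3),np.uint8);o[:,:360]=a;o[:220,360:]=b;cv2.imwrite('pics/c2.png',o)"
```

```text
(no output)
```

View pics/c1.png

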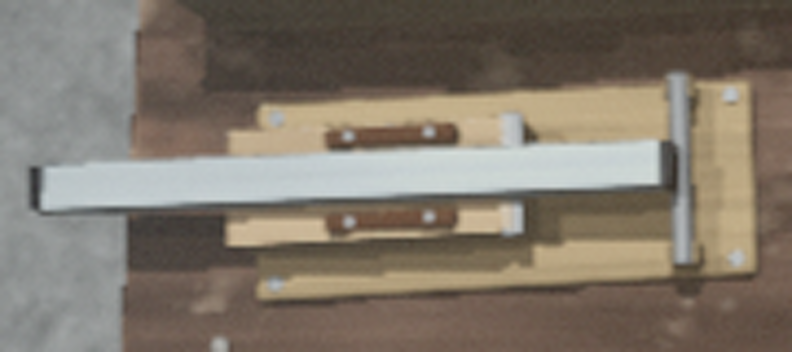

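View pics/c2.png

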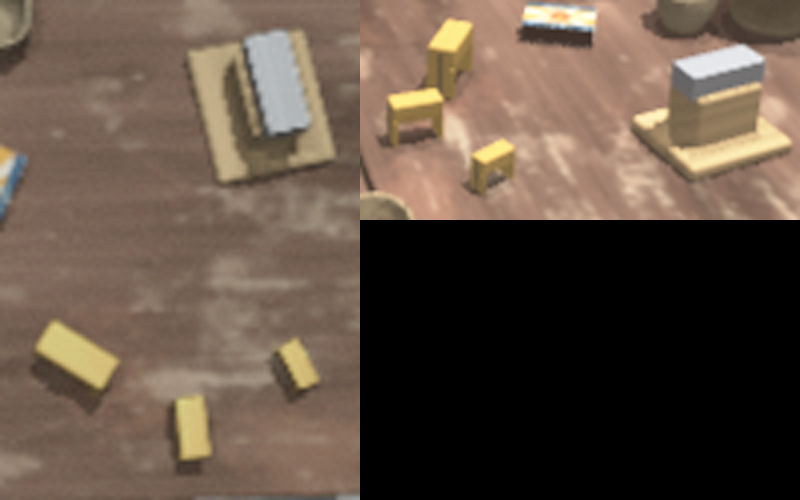

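```bash
python3 -c "
from h import *
c=load('pics/t0.png')
A=lambda x,y,z:ray(c,(x+.5)/4.4-.5+65,(y+.5)/4.4-.5+195,z)
B=lambda x,y,z:ray(c,(x+.5)/4-.5+285,(y+.5)/4-.5+160,z)
def P(n,f,l,z): 
    q=np.array([f(*p,z) for p in l]);print(n,q[:,:2].tolist(),'mean',q.mean(0).round(1)[:2])
P('edge',A,[(502,113),(522,112),(524,233),(504,234)],60)
P('rung',A,[(668,73),(687,73),(697,264),(677,264)],52)
P('base',A,[(750,82),(756,272),(260,300),(260,104)],12)
P('tube top',A,[(40,167),(41,211),(665,141),(668,187)],82)
P('deck back',A,[(228,131),(228,246)],60)
P('big',B,[(55,320),(118,361),(102,389),(35,350)],34)
P('mid',B,[(176,398),(203,395),(211,458),(181,461)],30)
P('small',B,[(278,348),(298,339),(318,380),(300,390)],24)
P('rest ridge',B,[(244,37),(290,30),(310,126),(268,136)],60)
P('rest foot',B,[(188,52),(303,30),(336,160),(221,184)],12)
"
```

```text
edge [[483.0, -2.0], [483.2, -11.6], [424.4, -13.4], [424.1, -3.9]] mean [453.7  -7.7]
rung [[502.6, -81.1], [502.3, -90.4], [408.3, -95.0], [408.5, -85.4]] mean [455.4 -88. ]
base [[505.1, -118.2], [407.7, -120.4], [400.0, 126.1], [499.4, 130.0]] mean [453.    4.4]
tube top [[458.2, 207.7], [437.5, 206.0], [463.7, -83.2], [441.7, -84.6]] mean [450.3  61.5]
deck back [[477.2, 129.0], [421.6, 126.6]] mean [449.4 127.8]
big [[438.9, -257.4], [415.5, -290.9], [400.5, -281.6], [422.7, -245.9]] mean [ 419.4 -269. ]
mid [[395.0, -322.1], [396.2, -337.0], [362.1, -339.6], [360.9, -323.2]] mean [ 378.6 -330.5]
small [[421.6, -380.7], [426.4, -392.1], [403.4, -401.8], [398.2, -391.5]] mean [ 412.4 -391.5]
rest ridge [[589.5, -365.1], [593.0, -390.7], [538.4, -398.4], [533.3, -375.1]] mean [ 563.6 -382.3]
rest foot [[595.6, -341.1], [607.4, -408.5], [529.9, -422.7], [517.4, -356.1]] mean [ 562.6 -382.1]
```

{"method": "move_arm", "body": {
  "dp": [
    [22, 54, 0],
    [22, 54, 0],
    [22, 54, 0],
    [26, 54, 0],
    [26, 54, 0],
    [26, 54, 0],
    [30, 54, 0],
    [30, 54, 0],
    [30, 54, 0],
    [30, 54, 0]
  ],
  "rotation": [
    [0, 0, 0.126],
    [0, 0, 0.126],
    [0, 0, 0.126],
    [0, 0, 0.126],
    [0, 0, 0.126],
    [0, 0, 0.126],
    [0, 0, 0.126],
    [0, 0, 0.126],
    [0, 0, 0.126],
    [0, 0, 0.126]
  ],
  "hand": [0, 0, 0, 0, 0, 0, 0, 0, 0, 0]
}}

```text
clock: 1.35
eef_pos: [448.9, 23.9, 205.4]
eef_rot: [3.141, 0.0, 1.606]
wrist_force: [1.1, -0.8, -0.0]
finger_gap: 0.6
finger_force: 0.0
```

{"method": "move_arm", "body": {
  "dp": [
    [0, 54, 0],
    [0, 54, 0],
    [0, 54, 0],
    [0, 54, 0],
    [-1, 0, -48],
    [0, 0, -48],
    [0, 0, -43],
    [0, 0, 0]
  ],
  "rotation": [
    [0, 0, 0],
    [0, 0, 0],
    [0, 0, 0],
    [0, 0, 0],
    [0, 0, 0],
    [0, 0, 0],
    [0, 0, 0],
    [0, 0, 0]
  ],
  "hand": [0, 0, 0, 0, 0, 0, 0, 0]
}}

```text
clock: 2.35
eef_pos: [445.8, 237.1, 64.1]
eef_rot: [-3.136, 0.002, 1.602]
wrist_force: [0.2, 0.1, -0.3]
finger_gap: 0.1
finger_force: 0.0
```

{"method": "move_arm", "body": {
  "dp": [
    [1, -10, 0],
    [0, -5, 0],
    [0, -5, 0],
    [0, -5, 0],
    [0, -5, 0],
    [0, -5, 0],
    [1, -5, 0],
    [0, -5, 0],
    [0, -4, 0],
    [0, -3, 0]
  ],
  "rotation": [
    [0, 0, 0],
    [0, 0, 0],
    [0, 0, 0],
    [0, 0, 0],
    [0, 0, 0],
    [0, 0, 0],
    [0, 0, 0],
    [0, 0, 0],
    [0, 0, 0],
    [0, 0, 0]
  ],
  "hand": [0, 0, 0, 0, 0, 0, 0, 0, 0, 0]
}}

```text
clock: 3.6
eef_pos: [449.3, 185.5, 66.4]
eef_rot: [-3.141, 0.0, 1.602]
wrist_force: [-0.2, 2.2, 1.2]
finger_gap: 0.6
finger_force: 1.4
```

```bash
python3 -c "
from h import *
shot('side','pics/s1.png');shot('top','pics/t1.png')
a=cv2.resize(cv2.imread('pics/s1.png')[140:225,215:310],None,fx=4,fy=4,interpolation=2);b=cv2.resize(cv2.imread('pics/t1.png')[195:275,65:245],None,fx=4.4,fy=4.4,interpolation=2)
o=np.zeros((600,800,3),np.uint8);o[:b.shape[0],:b.shape[1]]=b[:,:800];o[352:600,:380]=cv2.resize(a,(380,248));cv2.imwrite('pics/m1.png',o)"
```

```text
(no output)
```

View pics/m1.png

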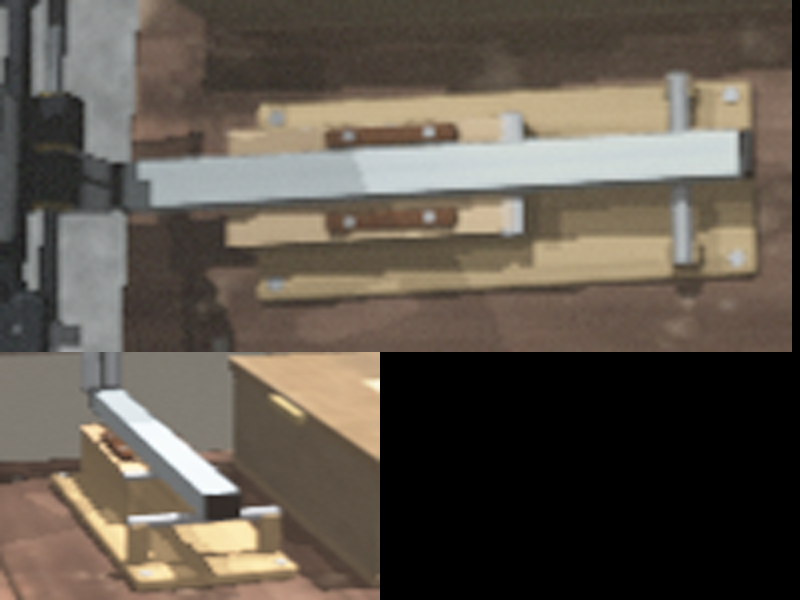

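```bash
python3 -c "
from h import *
c=load('pics/s1.png')
for y in(-120,-124):
  for z in (82,71): print(y,z,[np.round(proj(c,(x,y,z)),1) for x in (443,465)])
g=c['image'].astype(int).sum(2)
for v in range(180,202): print(v,g[v,258:282].tolist())
"
```

```text
-120 82 [array([263.9, 188.4]), array([273.2, 187.6])]
-120 71 [array([263.9, 192.8]), array([273.1, 192. ])]
-124 82 [array([264.4, 189. ]), array([273.7, 188.2])]
-124 71 [array([264.3, 193.5]), array([273.6, 192.7])]
180 [362, 617, 741, 750, 747, 746, 746, 746, 747, 747, 654, 365, 231, 225, 220, 198, 214, 240, 244, 243, 229, 228, 235, 238]
181 [345, 404, 679, 742, 748, 747, 746, 745, 745, 747, 725, 547, 288, 213, 203, 187, 187, 215, 244, 247, 242, 230, 234, 235]
182 [348, 347, 472, 705, 745, 747, 747, 745, 745, 745, 746, 719, 525, 276, 199, 184, 183, 190, 223, 244, 248, 240, 234, 233]
183 [342, 344, 342, 535, 722, 746, 747, 745, 744, 745, 744, 746, 722, 515, 254, 184, 180, 190, 201, 226, 245, 244, 236, 231]
184 [345, 347, 346, 342, 568, 732, 747, 745, 745, 743, 744, 743, 749, 723, 481, 216, 188, 188, 195, 203, 227, 248, 246, 237]
185 [345, 346, 343, 336, 365, 645, 741, 747, 746, 745, 744, 743, 744, 749, 712, 445, 207, 192, 193, 197, 213, 240, 250, 247]
186 [345, 348, 344, 341, 340, 441, 687, 742, 747, 746, 745, 743, 743, 745, 748, 661, 366, 212, 200, 202, 207, 221, 240, 249]
187 [
[... 1169 characters left out ...]
 135, 135, 132, 135, 137, 137, 151, 180, 345, 386, 376, 367, 352, 378, 415]
197 [517, 405, 340, 339, 330, 320, 321, 306, 247, 194, 185, 201, 209, 288, 317, 378, 404, 422, 402, 337, 300, 295, 300, 314]
198 [331, 320, 317, 340, 350, 377, 391, 383, 371, 392, 447, 532, 561, 591, 599, 616, 623, 619, 602, 422, 275, 275, 291, 315]
199 [396, 471, 490, 507, 508, 563, 586, 585, 586, 597, 617, 644, 661, 666, 668, 669, 671, 668, 662, 559, 344, 268, 293, 315]
200 [375, 539, 580, 583, 583, 632, 651, 649, 651, 651, 649, 650, 654, 663, 671, 671, 670, 669, 665, 641, 482, 312, 296, 312]
201 [297, 515, 580, 578, 580, 607, 639, 649, 648, 647, 650, 650, 651, 659, 668, 670, 671, 667, 666, 663, 589, 387, 295, 311]
```

```bash
cat > tip.py <<'E'
from h import *
import sys
c=shot('side','pics/tip.png');g=c['image'].astype(int).sum(2)
L=g[176:225,266:274]
# cap top: bright->dark, per-column half crossing at 440
r=[]
for k in range(L.shape[1]):
    col=L[:,k]
    for i in range(1,len(col)):
        if col[i-1]>440>=col[i] and (col[i:i+4]<250).sum()>=3: r.append((266+k,176+i)); break
print(r)
e=float(sys.argv[1])  # tcp y at contact
y=e-8-0.3-298
print('front y',y,'pred level',np.round(proj(c,(452,y,82)),1),'tipped',np.round(proj(c,(452,y,82-0.1*(abs(y+12.5)))),1))
E
echo ok
```

```text
ok
```

{"method": "move_arm", "body": {
  "dp": [
    [0, -2.5, 0],
    [0, -2.5, 0],
    [0, -1, 0],
    [0, 4, 0],
    [0, 0, 0],
    [0, 0, 0]
  ],
  "rotation": [
    [0, 0, 0],
    [0, 0, 0],
    [0, 0, 0],
    [0, 0, 0],
    [0, 0, 0],
    [0, 0, 0]
  ],
  "hand": [0, 0, 0, 0, 0, 0]
}}

```text
clock: 4.45
eef_pos: [449.3, 183.8, 66.4]
eef_rot: [-3.141, 0.0, 1.602]
wrist_force: [-0.7, -0.1, -0.5]
finger_gap: 0.6
finger_force: 0.0
```

```bash
python3 tip.py 179
```

```text
[(267, 190), (268, 190), (269, 190), (270, 190), (271, 190), (272, 189), (273, 189)]
front y -127.30000000000001 pred level [268.6 189.2] tipped [268.5 193.9]
```

{"method": "move_arm", "body": {
  "dp": [
    [0, -4, 0],
    [0, -2.5, 0],
    [0, -2.5, 0],
    [0, 4, 0],
    [0, 0, 0],
    [0, 0, 0]
  ],
  "rotation": [
    [0, 0, 0],
    [0, 0, 0],
    [0, 0, 0],
    [0, 0, 0],
    [0, 0, 0],
    [0, 0, 0]
  ],
  "hand": [0, 0, 0, 0, 0, 0]
}}

```text
clock: 5.25
eef_pos: [449.3, 178.9, 66.4]
eef_rot: [-3.141, 0.0, 1.602]
wrist_force: [0.6, -0.0, -0.2]
finger_gap: 0.5
finger_force: 0.0
```

```bash
python3 tip.py 174.5
```

```text
[(267, 196), (268, 196), (269, 196), (270, 195), (271, 195), (272, 195), (273, 195)]
front y -131.8 pred level [269.1 189.9] tipped [269.  194.8]
```

{"method": "move_arm", "body": {
  "dp": [
    [0, -4, 0],
    [0, -2.5, 0],
    [0, -2.5, 0],
    [0, 4, 0],
    [0, 0, 0],
    [0, 0, 0]
  ],
  "rotation": [
    [0, 0, 0],
    [0, 0, 0],
    [0, 0, 0],
    [0, 0, 0],
    [0, 0, 0],
    [0, 0, 0]
  ],
  "hand": [0, 0, 0, 0, 0, 0]
}}

```text
clock: 6.05
eef_pos: [449.3, 173.9, 66.4]
eef_rot: [-3.142, 0.0, 1.602]
wrist_force: [-0.6, -0.1, 0.5]
finger_gap: 0.4
finger_force: 0.0
```

```bash
python3 tip.py 169.5
```

```text
[(268, 197), (269, 196), (270, 196), (271, 196), (272, 196), (273, 196)]
front y -136.8 pred level [269.6 190.8] tipped [269.6 195.8]
```

{"method": "move_arm", "body": {
  "dp": [
    [0, 15, 0],
    [0, 5, 45],
    [0, 0, 50],
    [-7, -54, 0],
    [-8, -58, 0],
    [-8, -58, 0],
    [-8, -58, 0],
    [-8, -58, 0],
    [-8, -58, 0],
    [-8, -58, 0]
  ],
  "rotation": [
    [0, 0, 0],
    [0, 0, 0],
    [0, 0, 0],
    [0, 0, 0.025],
    [0, 0, 0],
    [0, 0, 0],
    [0, 0, 0],
    [0, 0, 0],
    [0, 0, 0],
    [0, 0, 0]
  ],
  "hand": [0, 0, 0, 0, 0.6, 0.6, 0.6, 0.6, 0.6, 0.6]
}}

```text
clock: 7.35
eef_pos: [394.4, -209.6, 161.8]
eef_rot: [3.141, 0.0, 1.627]
wrist_force: [1.1, -0.3, 0.4]
finger_gap: 54.9
finger_force: 0.0
```

{"method": "move_arm", "body": {
  "dp": [
    [-8, -60, 0],
    [-8, -62, 0],
    [0, 0, -50],
    [0, 0, -50],
    [0, 0, 0],
    [0, 0, 0]
  ],
  "rotation": [
    [0, 0, 0],
    [0, 0, 0],
    [0, 0, 0],
    [0, 0, 0],
    [0, 0, 0],
    [0, 0, 0]
  ],
  "hand": [0.6, 0.6, 0.6, 0.6, 0.6, 0.6]
}}

```text
clock: 8.1
eef_pos: [379.4, -330.5, 63.3]
eef_rot: [3.14, 0.001, 1.627]
wrist_force: [0.2, -0.3, 0.9]
finger_gap: 56.0
finger_force: 0.0
```

```bash
python3 -c "
from h import *
print(manip.read_state()['eef_pos'])
c=shot('side','pics/s2.png');crop('pics/s2.png','pics/s2c.png',200,150,320,300,4)
c=shot('top','pics/t2.png')
for p in [(378.6,-330.5,30),(378.6,-330.5,0)]: print(proj(load('pics/s2.png'),p))
crop('pics/t2.png','pics/c3.png',65,195,245,275,4.4)
b=cv2.imread('pics/c3.png');a=cv2.imread('pics/s2.png')[225:290,215:325]
o=np.zeros((600,800,3),np.uint8);o[:b.shape[0],:b.shape[1]]=b[:,:800];o[352:600,:420]=cv2.resize(a,(420,248),interpolation=2);cv2.imwrite('pics/m2.png',o)"
```

```text
[ 379.44256862 -330.5154981    63.28873632]
(np.float64(258.273807414808), np.float64(257.59838140728164))
(np.float64(258.2360205047622), np.float64(271.1834411167803))
```

View pics/m2.png

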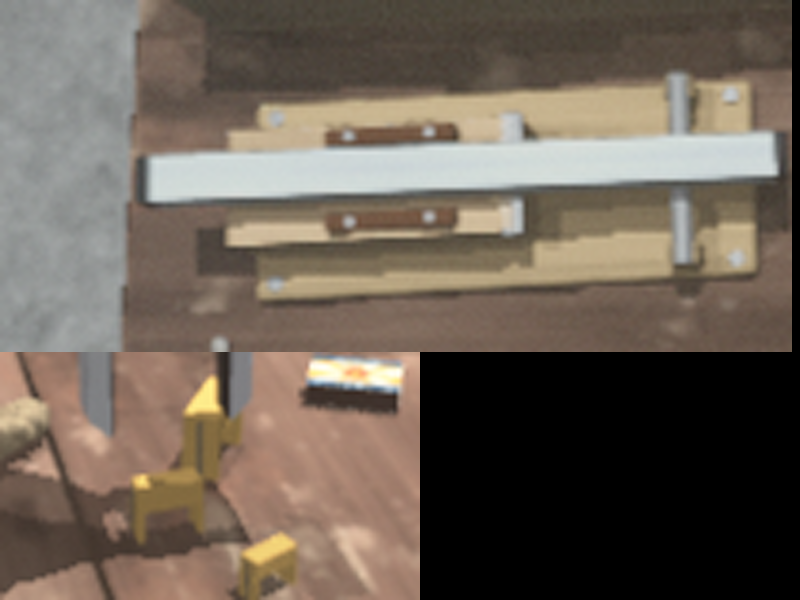

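{"method": "move_arm", "body": {
  "dp": [
    [-1, 0, -25],
    [0, 0, -25],
    [0, 0, -8],
    [0, 0, 0],
    [0, 0, 0],
    [0, 0, 0],
    [0, 0, 0],
    [0, 0, 0]
  ],
  "rotation": [
    [0, 0, 0],
    [0, 0, 0],
    [0, 0, 0],
    [0, 0, 0],
    [0, 0, 0],
    [0, 0, 0],
    [0, 0, 0],
    [0, 0, 0]
  ],
  "hand": [0.6, 0.6, 0.6, 0.6, 0.2, 0.2, 0.2, 0.2],
  "newtons": 15
}}

```text
clock: 9.2
eef_pos: [377.6, -330.4, 4.0]
eef_rot: [3.141, 0.001, 1.627]
wrist_force: [-0.6, -0.3, 6.4]
finger_gap: 33.6
finger_force: 15.0
```

```bash
python3 -c "
from h import *
c=load('pics/t2.png')
A=lambda x,y,z:ray(c,(x+.5)/4.4-.5+65,(y+.5)/4.4-.5+195,z)
for x,y0,y1,z in [(146,157,203,82+.1*160),(512,144,191,82),(778,131,180,82-13)]: print(A(x,y0,z),A(x,y1,z))
"
```

```text
[459.1 152.7  98. ] [437.7 151.7  98. ]
[463.9 -11.4  82. ] [441.6 -11.7  82. ]
[ 469.5 -135.7   69. ] [ 445.7 -135.5   69. ]
```

{"method": "move_arm", "body": {
  "dp": [
    [0, 0, 30],
    [0, 0, 50],
    [0, 0, 50],
    [12, 52, 0],
    [12, 52, 0],
    [13, 52, 0],
    [13, 52, 0],
    [13, 53, 0],
    [12, 53, 0],
    [0, 0, 0]
  ],
  "rotation": [
    [0, 0, 0],
    [0, 0, 0],
    [0, 0, 0],
    [0, 0, -0.025],
    [0.02, 0, 0],
    [0.02, 0, 0],
    [0.02, 0, 0],
    [0.02, 0, 0],
    [0.02, 0, 0],
    [0, 0, 0]
  ],
  "hand": [0.2, 0.2, 0.2, 0.2, 0.2, 0.2, 0.2, 0.2, 0.2, 0.2]
}}

```text
clock: 10.45
eef_pos: [452.5, -13.8, 133.4]
eef_rot: [3.139, -0.1, 1.606]
wrist_force: [0.1, -1.2, -0.2]
finger_gap: 34.4
finger_force: 15.0
```

{"method": "move_arm", "body": {
  "dp": [
    [0, 0, -20],
    [0, 0, -10],
    [0, 0, 0]
  ],
  "rotation": [
    [0, 0, 0],
    [0, 0, 0],
    [0, 0, 0]
  ],
  "hand": [0.2, 0.2, 0.2]
}}

```text
clock: 10.82
eef_pos: [452.0, -16.7, 103.0]
eef_rot: [3.14, -0.1, 1.601]
wrist_force: [0.0, 0.3, -0.1]
finger_gap: 33.8
finger_force: 15.0
```

```bash
python3 -c "
from h import *
print(manip.read_state()['eef_pos'])
c=shot('side','pics/s3.png');d=shot('top','pics/t3.png')
b=cv2.resize(cv2.imread('pics/t3.png')[200:265,140:250],(800,473),interpolation=2)[:300]
a=cv2.resize(cv2.imread('pics/s3.png')[140:225,215:310],(335,300),interpolation=2)
o=np.zeros((600,800,3),np.uint8);o[:300]=b;o[300:,:335]=a;cv2.imwrite('pics/m3.png',o)"
```

```text
[451.97200017 -16.68349235 103.02870938]
```

View pics/m3.png

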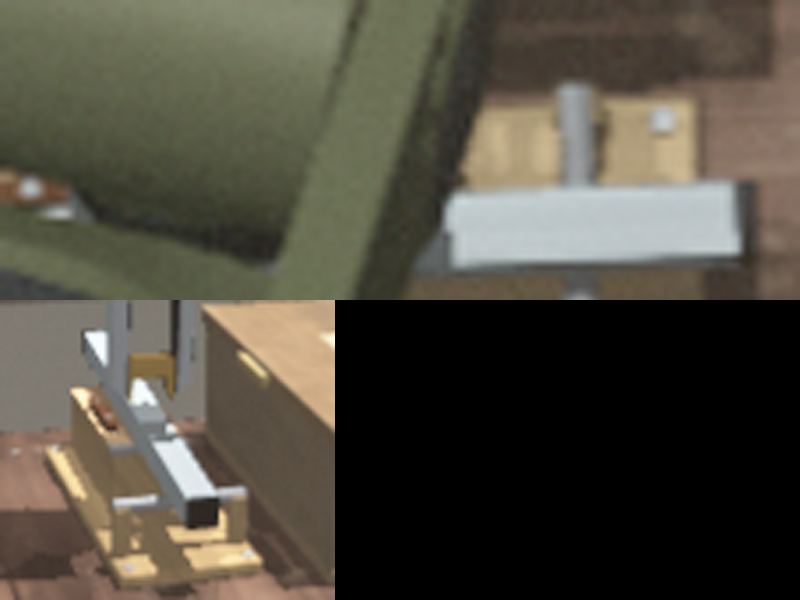

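{"method": "move_arm", "body": {
  "dp": [
    [1, 0, -10],
    [0, 0, -8],
    [0, 0, -6],
    [0, 0, -4],
    [0, 0, -2],
    [0, 0, 0]
  ],
  "rotation": [
    [0, 0, 0],
    [0, 0, 0],
    [0, 0, 0],
    [0, 0, 0],
    [0, 0, 0],
    [0, 0, 0]
  ],
  "hand": [0.2, 0.2, 0.2, 0.2, 0.2, 0.2]
}}

```text
clock: 11.68
eef_pos: [453.4, -16.1, 73.4]
eef_rot: [3.139, -0.1, 1.602]
wrist_force: [-0.1, -1.1, -1.1]
finger_gap: 33.4
finger_force: 15.0
```

{"method": "move_arm", "body": {
  "dp": [
    [0, 0, -1.5],
    [0, 0, -1],
    [0, 0, 0]
  ],
  "rotation": [
    [0, 0, 0],
    [0, 0, 0],
    [0, 0, 0]
  ],
  "hand": [0.2, 0.2, 0.2]
}}

```text
clock: 12.05
eef_pos: [453.3, -16.2, 70.9]
eef_rot: [3.139, -0.1, 1.602]
wrist_force: [-0.5, -0.2, -0.4]
finger_gap: 33.6
finger_force: 15.0
```

```bash
python3 -c "
from h import *
c=shot('side','pics/s4.png');crop('pics/s4.png','pics/m4.png',225,140,295,200,10)"
```

```text
(no output)
```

View pics/m4.png

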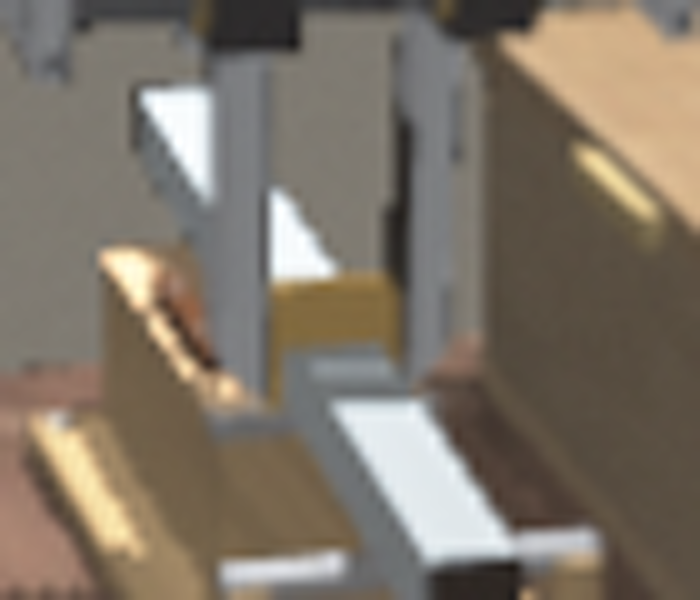

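The marker straddles the tube, with its left leg at (275,380) and its roof about on the tube top. I'll let go.

{"method": "move_arm", "body": {
  "dp": [
    [0, 0, -1],
    [0, 0, 0],
    [0, 0, 0],
    [0, 0, 0],
    [0, 0, 0],
    [0, 0, 0]
  ],
  "rotation": [
    [0, 0, 0],
    [0, 0, 0],
    [0, 0, 0],
    [0, 0, 0],
    [0, 0, 0],
    [0, 0, 0]
  ],
  "hand": [0.2, 0.2, 0.42, 0.5, 0.55, 0.55]
}}

```text
clock: 12.85
eef_pos: [453.4, -16.2, 70.0]
eef_rot: [3.138, -0.1, 1.602]
wrist_force: [0.2, -0.1, 0.0]
finger_gap: 52.1
finger_force: 0.0
```

{"method": "move_arm", "body": {
  "dp": [
    [0, 2, 20],
    [0, 3, 25],
    [0, 5, 40],
    [0, 20, 40],
    [0, 50, 0],
    [0, 50, 0],
    [0, 50, 0],
    [0, 0, 0]
  ],
  "rotation": [
    [0, 0, 0],
    [0, 0, 0],
    [0, 0, 0],
    [0, 0, 0],
    [0, 0, 0],
    [0, 0, 0],
    [0, 0, 0],
    [0, 0, 0]
  ],
  "hand": [0.55, 0.55, 0.55, 0.55, 0.55, 0.55, 0.55, 0.55]
}}

```text
clock: 13.85
eef_pos: [452.9, 166.2, 194.8]
eef_rot: [3.139, -0.1, 1.606]
wrist_force: [-0.3, -0.2, -0.4]
finger_gap: 51.9
finger_force: 0.0
```

```bash
python3 -c "
from h import *
c=shot('side','pics/s5.png');d=shot('top','pics/t5.png')
b=cv2.resize(cv2.imread('pics/t5.png')[200:265,140:250],(508,300),interpolation=2)
b=cv2.resize(cv2.imread('pics/t5.png')[215:255,160:240],(800,400),interpolation=2)[:390]
a=cv2.resize(cv2.imread('pics/s5.png')[160:202,240:290],(250,210),interpolation=2)
o=np.zeros((600,800,3),np.uint8);o[:390]=b;o[390:,:250]=a;cv2.imwrite('pics/m5.png',o)"
```

```text
(no output)
```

View pics/m5.png

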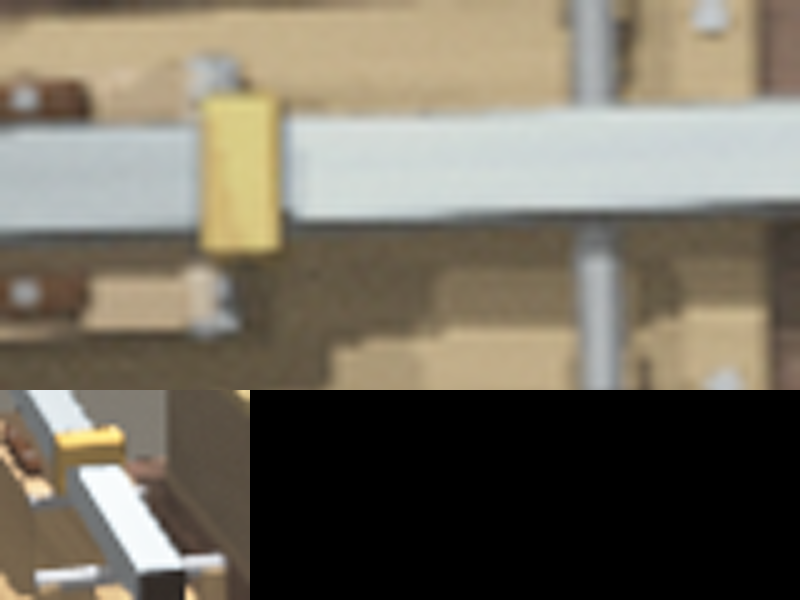

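```bash
python3 -c "
from h import *
c=load('pics/t5.png')
A=lambda x,y,z:ray(c,(x+.5)/10-.5+160,(y+.5)/10-.5+215,z)
print('marker',A(202,173,95.5),A(281,173,95.5),'edge',A(237,75,60),A(237,320,60),'rung',A(592,40,52.5),A(598,300,52.5))
for p in [(202,95),(280,95),(282,252),(203,252)]:print(A(*p,95.5))
"
```

```text
marker [452.4 -11.7  95.5] [452.  -27.8  95.5] edge [479.  -11.7  60. ] [426.5 -12.4  60. ] rung [486.2 -86.1  52.5] [429.9 -87.3  52.5]
[468.5 -11.5  95.5]
[468.2 -27.4  95.5]
[435.8 -28.2  95.5]
[436.1 -12.2  95.5]
```

{"method": "move_arm", "body": {
  "dp": [
    [0, -52, 0],
    [0, -52, 0],
    [0, -52, 0],
    [0, -53, 0],
    [0, 0, -50],
    [0, 0, -50],
    [0, 0, 0],
    [0, 0, 0]
  ],
  "rotation": [
    [0, 0, 0],
    [0, 0, 0],
    [0, 0, 0],
    [0, 0, 0],
    [0, 0, 0],
    [0, 0, 0],
    [0, 0, 0],
    [0, 0, 0]
  ],
  "hand": [0.55, 0.55, 0.55, 0.55, 0.55, 0.55, 0.55, 0.55]
}}

```text
clock: 14.95
eef_pos: [454.1, -45.8, 96.8]
eef_rot: [3.137, -0.099, 1.601]
wrist_force: [0.3, -0.4, -0.6]
finger_gap: 51.5
finger_force: 0.0
```

{"method": "move_arm", "body": {
  "dp": [
    [-0.5, 2, -20],
    [0, 0, -16],
    [0, 0, -8],
    [0, 0, 0],
    [0, 0, 0],
    [0, 0, 0],
    [0, 0, 0],
    [0, 0, 0],
    [0, 0, 0],
    [0, 0, 0]
  ],
  "rotation": [
    [0, 0, 0],
    [0, 0, 0],
    [0, 0, 0],
    [0, 0, 0],
    [0, 0, 0],
    [0, 0, 0],
    [0, 0, 0],
    [0, 0, 0],
    [0, 0, 0],
    [0, 0, 0]
  ],
  "hand": [0.55, 0.55, 0.55, 0.55, 0.4, 0.3, 0.25, 0.1, 0.1, 0.1],
  "newtons": 55
}}

```text
clock: 16.2
eef_pos: [453.1, -43.3, 51.2]
eef_rot: [3.138, -0.1, 1.602]
wrist_force: [0.6, -1.0, 4.3]
finger_gap: 21.8
finger_force: 54.0
```

{"method": "move_arm", "body": {
  "dp": [
    [0, 0, 3],
    [0, 0, 8],
    [0, 0, 15],
    [0, 0, 20],
    [0, 0, 20],
    [0, 0, 12],
    [0, 0, 6],
    [0, 0, 0]
  ],
  "rotation": [
    [0, 0, 0],
    [0, 0, 0],
    [-0.02, 0, 0],
    [-0.02, 0, 0],
    [-0.02, 0, 0],
    [-0.02, 0, 0],
    [-0.02, 0, 0],
    [0, 0, 0]
  ],
  "hand": [0.1, 0.1, 0.1, 0.1, 0.1, 0.1, 0.1, 0.1]
}}

```text
clock: 17.2
eef_pos: [452.8, -42.9, 135.0]
eef_rot: [3.142, 0.0, 1.602]
wrist_force: [-0.1, -0.5, -4.3]
finger_gap: 21.4
finger_force: 54.0
```

```bash
python3 -c "
from h import *
c=shot('side','pics/s6.png');shot('top','pics/t6.png')
s=manip.read_state();print(s['eef_pos'],s['eef_rot'],s['wrist_force'],s['moment'],s['finger_gap'])
# expected level tube corners (underside z = TCP+4ish)
crop('pics/s6.png','pics/m6.png',215,110,315,200,6)"
```

```text
[452.56795369 -43.05602518 134.40791931] [-3.14063139e+00 -3.69966423e-04  1.60189917e+00] [ 0.3411528  -0.87212008 -4.01636255] [-0.19393305 -0.14502246  0.0486566 ] 21.8876429737007
```

View pics/m6.png

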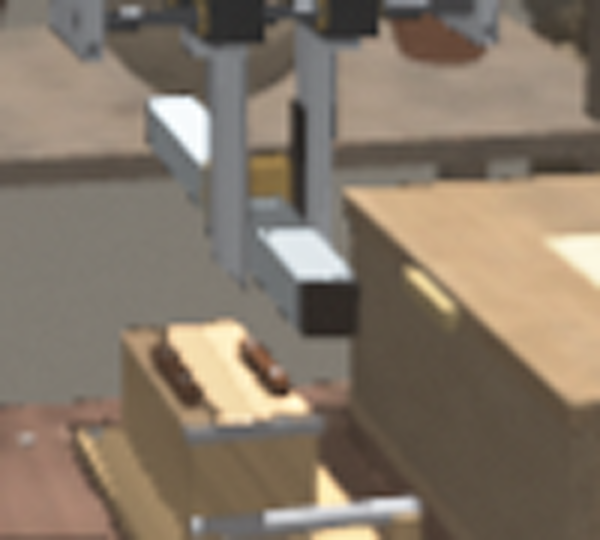

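```bash
python3 -c "
from h import *
c=load('pics/s6.png')
for y in (-137,-139):
  for z in (158,162,166):
    print(y,z,np.round(proj(c,(444.5,y,z)),1),np.round(proj(c,(466.5,y,z)),1))
for z in (150,156,162,168,174): print(z,np.round(proj(c,(435.5,161,z)),1),np.round(proj(c,(457.5,161,z)),1))
"
```

```text
-137 158 [266.8 158.8] [276.5 158.2]
-137 162 [266.8 157. ] [276.5 156.4]
-137 166 [266.9 155.3] [276.6 154.7]
-139 158 [267.  159.1] [276.7 158.4]
-139 162 [267.1 157.3] [276.8 156.7]
-139 166 [267.1 155.5] [276.8 154.9]
150 [236.6 129.6] [244.3 129.3]
156 [236.5 127.5] [244.3 127.1]
162 [236.5 125.4] [244.3 125. ]
168 [236.4 123.2] [244.2 122.9]
174 [236.4 121.1] [244.2 120.7]
```

{"method": "move_arm", "body": {
  "dp": [
    [2.5, -8, 0],
    [5, -16, 0],
    [7.5, -24, 0],
    [10, -32, 0],
    [10, -32, 0],
    [10, -32, 0],
    [10, -32, 0],
    [10, -32, 0],
    [10, -32, 0],
    [10, -32, 0]
  ],
  "rotation": [
    [0, 0, 0],
    [0, 0, 0.01],
    [0, 0, 0.015],
    [0, 0, 0.015],
    [0, 0, 0.015],
    [0, 0, 0.015],
    [0, 0, 0.015],
    [0, 0, 0.015],
    [0, 0, 0.015],
    [0, 0, 0.015]
  ],
  "hand": [0.1, 0.1, 0.1, 0.1, 0.1, 0.1, 0.1, 0.1, 0.1, 0.1]
}}

```text
clock: 18.55
eef_pos: [537.7, -316.9, 134.2]
eef_rot: [-3.141, -0.001, 1.732]
wrist_force: [-1.1, 0.5, -3.0]
finger_gap: 21.9
finger_force: 54.1
```

{"method": "move_arm", "body": {
  "dp": [
    [10, -32, 0],
    [9, -28, 0],
    [7, -20, 0],
    [3, -10, 0],
    [1.5, -5, 0],
    [0, 0, 0],
    [0, 0, 0],
    [0, 0, 0]
  ],
  "rotation": [
    [0, 0, 0.015],
    [0, 0, 0.005],
    [0, 0, 0],
    [0, 0, 0],
    [0, 0, 0],
    [0, 0, 0],
    [0, 0, 0],
    [0, 0, 0]
  ],
  "hand": [0.1, 0.1, 0.1, 0.1, 0.1, 0.1, 0.1, 0.1]
}}

```text
clock: 19.55
eef_pos: [568.4, -409.8, 135.2]
eef_rot: [3.141, 0.0, 1.752]
wrist_force: [-1.0, -0.4, -3.2]
finger_gap: 21.5
finger_force: 54.0
```

```bash
python3 -c "
from h import *
s=manip.read_state();print(s['eef_pos'],s['eef_rot'],s['wrist_force'],s['finger_gap'])
for n in('side','top'):
  c=shot(n,'pics/%s7.png'%n);h=cv2.cvtColor(c['image'],cv2.COLOR_RGB2HSV)
  m=cv2.inRange(h,(18,110,60),(34,255,255))
  k,_,st,ce=cv2.connectedComponentsWithStats(m)
  print(n,[(st[i].tolist(),ce[i].round(1).tolist()) for i in range(1,k) if st[i,4]>15])
  p=s['eef_pos'];y=p+np.array([-5,27.5,0])
  print('pred marker top',np.round(proj(c,(y[0],y[1],p[2]+41.5)),1),'rest top',np.round(proj(c,(563.2,-382.2,60)),1))
"
```

```text
[ 568.40313441 -409.7732602   135.18172462] [3.14145861e+00 8.66578809e-05 1.75221489e+00] [-0.96095123 -0.41474443 -3.24225227] 21.530539621356798
side [([374, 143, 38, 9, 99], [390.7, 146.9]), ([358, 186, 6, 19, 70], [360.6, 194.1]), ([263, 232, 15, 26, 274], [270.2, 243.3]), ([278, 273, 15, 18, 144], [285.4, 280.0]), ([335, 384, 18, 34, 377], [344.4, 399.0]), ([354, 395, 9, 8, 53], [358.5, 398.8])]
pred marker top [368.7 186.5] rest top [361.6 245.1]
top []
pred marker top [365.4 164. ] rest top [354.1 180.3]
```

{"method": "move_arm", "body": {
  "dp": [
    [0, 0, -8],
    [0, 0, -14],
    [0, 0, -18],
    [0, 0, -16],
    [0, 0, -11],
    [0, 0, -6],
    [0, 0, -3],
    [0, 0, -1],
    [0, 0, 0]
  ],
  "rotation": [
    [0, 0, 0],
    [0, 0, 0],
    [0, 0, 0],
    [0, 0, 0],
    [0, 0, 0],
    [0, 0, 0],
    [0, 0, 0],
    [0, 0, 0],
    [0, 0, 0]
  ],
  "hand": [0.1, 0.1, 0.1, 0.1, 0.1, 0.1, 0.1, 0.1, 0.1]
}}

```text
clock: 20.78
eef_pos: [568.5, -410.2, 58.4]
eef_rot: [3.141, 0.0, 1.752]
wrist_force: [-0.7, -0.5, -4.1]
finger_gap: 21.5
finger_force: 54.0
```

{"method": "move_arm", "body": {
  "dp": [
    [0, 0, -1],
    [0, 0, -1],
    [0, 0, 0],
    [0, 0, 0]
  ],
  "rotation": [
    [0, 0, 0],
    [0, 0, 0],
    [0, 0, 0],
    [0, 0, 0]
  ],
  "hand": [0.1, 0.1, 0.1, 0.1]
}}

```text
clock: 21.28
eef_pos: [568.3, -410.2, 56.0]
eef_rot: [-3.142, -0.0, 1.752]
wrist_force: [0.1, -0.4, -3.3]
finger_gap: 22.1
finger_force: 54.0
```

```bash
python3 -c "
from h import *
s=manip.read_state();print(s['eef_pos'],s['eef_rot'],s['wrist_force'],s['moment'])
for n in('side','top'):
  c=shot(n,'pics/%s8.png'%n);h=cv2.cvtColor(c['image'],cv2.COLOR_RGB2HSV)
  m=cv2.inRange(h,(18,110,60),(34,255,255))
  k,_,st,ce=cv2.connectedComponentsWithStats(m)
  print(n,[(st[i].tolist(),ce[i].round(1).tolist()) for i in range(1,k) if st[i,4]>15])
  a=.18;R=np.array([[np.cos(a),-np.sin(a)],[np.sin(a),np.cos(a)]])
  for v in [(-17,27.9),(17,27.9)]:
    q=s['eef_pos'][:2]+R@v; print(np.round(proj(c,(*q,s['eef_pos'][2]+41.5)),1),end=' ')
"
```

```text
[ 568.34174513 -410.17085298   55.95460188] [-3.14156643e+00 -4.84901949e-06  1.75181120e+00] [ 0.14161959 -0.39159836 -3.26193736] [-0.16759987 -0.11477431  0.01568733]
side [([369, 190, 36, 9, 65], [383.8, 194.1]), ([353, 227, 7, 18, 61], [356.1, 234.4]), ([263, 232, 15, 27, 273], [270.3, 243.6]), ([277, 273, 16, 18, 159], [284.8, 280.3]), ([335, 384, 18, 34, 372], [344.4, 398.9]), ([354, 395, 9, 8, 50], [358.5, 398.8])]
[356.3 229. ] [371.5 225.5] top []
[359.6 183.1] [355.7 167.9]
```

```bash
python3 -c "
from h import *
p=manip.read_state()['eef_pos'];a=.18;R=np.array([[np.cos(a),-np.sin(a)],[np.sin(a),np.cos(a)]])
for n in('side','top'):
  c=load('pics/%s8.png'%n);g=c['image'].astype(int).sum(2)
  for d in(-96,204):
    P=[np.round(proj(c,(*(p[:2]+R@v),p[2]+z)),1).tolist() for v in((-11,d),(11,d)) for z in(27.5,5.5)];print(n,d,P)
    u=int(np.mean([q[0] for q in P]));v=int(np.mean([q[1] for q in P]))
    if n=='side' and d<0 or n=='top': 
      for r in range(v-11,v+12,2 if d<0 else 2): print(r,u-16,(g[r,u-16:u+17]//10).tolist())
"
```

```text
side -96 [[404.7, 268.6], [402.7, 280.3], [415.3, 265.6], [413.2, 277.1]]
261 392 [58, 67, 68, 69, 69, 69, 68, 68, 68, 68, 68, 68, 68, 65, 57, 47, 43, 30, 22, 22, 21, 22, 21, 20, 20, 20, 21, 20, 25, 29, 30, 30, 30]
263 392 [34, 39, 50, 62, 68, 69, 69, 69, 69, 68, 68, 68, 68, 73, 74, 73, 71, 50, 25, 21, 21, 21, 20, 21, 21, 21, 22, 26, 28, 29, 29, 30, 28]
265 392 [34, 34, 34, 34, 41, 56, 65, 69, 69, 69, 69, 67, 59, 59, 57, 45, 32, 23, 18, 18, 21, 21, 21, 21, 21, 22, 23, 23, 23, 24, 25, 25, 24]
267 392 [34, 34, 33, 34, 34, 34, 36, 45, 36, 25, 18, 15, 15, 15, 14, 14, 13, 13, 12, 12, 18, 21, 22, 22, 22, 22, 22, 23, 23, 22, 22, 22, 23]
269 392 [33, 33, 34, 33, 34, 34, 34, 24, 13, 12, 13, 12, 12, 12, 12, 12, 12, 12, 11, 13, 19, 21, 21, 22, 22, 22, 23, 23, 23, 22, 22, 23, 24]
271 392 [33, 33, 34, 34, 33, 33, 35, 23, 12, 12, 12, 12, 12, 12, 12, 12, 12, 12, 12, 16, 20, 21, 22, 22, 22, 23, 23, 24, 24, 24, 23, 21, 28]
273 392 [38, 34, 34, 34, 33, 34, 31, 19, 12, 12, 12, 12, 12, 12, 12, 12, 12, 12, 12, 19, 21, 20, 20, 20, 20, 20, 20, 20, 20, 27, 28, 31, 32]
275 392 [45, 41, 36, 35, 34, 34, 25, 14
[... 3569 characters left out ...]
259 [36, 37, 38, 35, 36, 35, 36, 35, 35, 38, 38, 37, 39, 40, 41, 39, 30, 16, 16, 24, 27, 30, 37, 41, 33, 24, 24, 27, 28, 24, 18, 16, 19]
199 259 [34, 35, 38, 36, 35, 35, 34, 34, 34, 34, 34, 35, 35, 36, 36, 32, 27, 28, 28, 30, 30, 30, 33, 32, 28, 25, 26, 25, 20, 14, 17, 21, 22]
201 259 [36, 37, 37, 37, 38, 38, 39, 38, 37, 35, 33, 34, 33, 31, 28, 26, 28, 32, 39, 37, 33, 33, 32, 29, 26, 25, 17, 17, 18, 21, 24, 23, 24]
203 259 [33, 33, 36, 37, 39, 41, 41, 39, 38, 36, 34, 34, 35, 32, 27, 29, 30, 32, 38, 38, 33, 31, 29, 26, 21, 17, 18, 18, 21, 24, 25, 25, 27]
205 259 [31, 31, 33, 34, 34, 34, 34, 35, 35, 35, 34, 34, 42, 46, 37, 31, 35, 37, 30, 25, 26, 27, 24, 17, 17, 19, 22, 24, 24, 26, 26, 27, 27]
```

{"method": "move_arm", "body": {
  "dp": [
    [0, 0, -0.7],
    [0, 0, -0.7],
    [0, 0, 0],
    [0, 0, 0]
  ],
  "rotation": [
    [0, 0, 0],
    [0, 0, 0],
    [0, 0, 0],
    [0, 0, 0]
  ],
  "hand": [0.1, 0.1, 0.1, 0.1]
}}

```text
clock: 21.88
eef_pos: [568.4, -410.2, 54.7]
eef_rot: [3.141, 0.0, 1.752]
wrist_force: [-0.5, -0.1, -0.7]
finger_gap: 21.6
finger_force: 54.0
```

{"method": "move_arm", "body": {
  "dp": [
    [0, 0, -0.3],
    [0, 0, 0],
    [0, 0, 0],
    [0, 0, 0],
    [0, 0, 0],
    [0, 0, 0]
  ],
  "rotation": [
    [0, 0, 0],
    [0, 0, 0],
    [0, 0, 0],
    [0, 0, 0],
    [0, 0, 0],
    [0, 0, 0]
  ],
  "hand": [0.1, 0.24, 0.27, 0.3, 0.3, 0.3],
  "newtons": 10
}}

```text
clock: 22.62
eef_pos: [568.4, -410.2, 54.2]
eef_rot: [-3.142, 0.0, 1.752]
wrist_force: [-0.0, 0.3, -0.1]
finger_gap: 28.5
finger_force: 0.0
```

```bash
python3 -c "
from h import *
s=manip.read_state();print(s['eef_pos'],s['wrist_force'],s['finger_force'],s['finger_gap'])
c=shot('side','pics/side9.png');g=c['image'].astype(int).sum(2)
d=load('pics/side8.png')['image'].astype(int).sum(2)
for r in range(261,283,2): print(r,(g[r,394:416]//10).tolist())
e=abs(g-d)>120; print(e[180:225,300:350].sum(),e[225:290,370:420].sum())
"
```

```text
[ 568.36061683 -410.16524436   54.24686845] [-0.04741516  0.3337472  -0.07490402] 0.0 28.493344408441416
261 [69, 69, 69, 69, 68, 68, 68, 67, 68, 68, 69, 70, 65, 50, 43, 31, 21, 22, 22, 21, 21, 20]
263 [45, 58, 67, 69, 69, 69, 69, 68, 68, 68, 68, 71, 73, 74, 71, 53, 29, 21, 22, 21, 21, 21]
265 [34, 34, 39, 50, 62, 68, 69, 69, 69, 69, 69, 72, 73, 70, 65, 60, 44, 25, 19, 21, 21, 21]
267 [33, 34, 34, 34, 34, 40, 53, 56, 52, 49, 37, 26, 19, 16, 16, 15, 14, 14, 13, 17, 21, 22]
269 [34, 34, 34, 34, 34, 34, 33, 21, 12, 13, 14, 14, 13, 13, 12, 12, 12, 12, 12, 18, 21, 22]
271 [34, 34, 34, 34, 34, 34, 29, 17, 12, 12, 13, 12, 12, 12, 12, 12, 12, 12, 13, 19, 23, 23]
273 [34, 34, 34, 34, 34, 34, 24, 14, 12, 12, 12, 12, 12, 12, 12, 12, 12, 12, 16, 19, 20, 20]
275 [37, 35, 34, 34, 34, 33, 21, 12, 12, 12, 12, 12, 12, 12, 13, 12, 13, 13, 38, 44, 41, 34]
277 [39, 39, 39, 37, 35, 29, 18, 12, 12, 12, 12, 12, 13, 12, 13, 12, 18, 25, 38, 43, 42, 43]
279 [38, 39, 40, 40, 39, 35, 25, 15, 12, 14, 18, 22, 26, 32, 36, 39, 40, 40, 39, 40, 41, 42]
281 [37, 38, 38, 39, 39, 40, 39, 36, 37, 39, 40, 39, 37, 35, 35, 36, 39, 40, 40, 39, 40, 41]
150 81
```

{"method": "move_arm", "body": {
  "dp": [
    [0, 0, 0],
    [0, 0, 0],
    [0, -1, 10],
    [0, -2, 25],
    [0, -5, 40],
    [0, -10, 50],
    [-50, 0, 20],
    [-55, 0, 0],
    [-55, 0, 0],
    [-40, 0, 0]
  ],
  "rotation": [
    [0, 0, 0],
    [0, 0, 0],
    [0, 0, 0],
    [0, 0, 0],
    [0, 0, 0],
    [0, 0, 0],
    [0, 0, 0],
    [0, 0, 0],
    [0, 0, 0],
    [0, 0, 0]
  ],
  "hand": [0.45, 0.55, 0.55, 0.55, 0.55, 0.55, 0.55, 0.55, 0.55, 0.55]
}}

```text
clock: 23.92
eef_pos: [366.4, -428.1, 200.4]
eef_rot: [3.141, 0.001, 1.751]
wrist_force: [0.5, -1.1, 1.2]
finger_gap: 51.6
finger_force: 0.0
```

```bash
python3 -c "
from h import *
s=manip.read_state();print(s['eef_pos'],s['clock'])
for n,b in(('side',None),('top',None)):
  c=shot(n,'pics/%s10.png'%n);h=cv2.cvtColor(c['image'],cv2.COLOR_RGB2HSV)
  m=cv2.inRange(h,(18,100,60),(34,255,255))
  k,_,st,ce=cv2.connectedComponentsWithStats(m)
  print(n,[(st[i].tolist(),ce[i].round(1).tolist()) for i in range(1,k) if st[i,4]>15])
  if n=='top':
    for i in range(1,k):
      if st[i,4]>15: print(ce[i].round(1),ray(c,*ce[i],96))
  g=c['image'].astype(int).sum(2)
  if n=='side':
    for r in range(261,283,3): print(r,(g[r,394:416]//10).tolist())
    for r in range(186,212,2): print(r,(g[r,300:330]//10).tolist())
  else:
    t=cv2.inRange(c['image'],(190,190,190),(255,255,255));t[:150]=0;t[215:]=0;t[:,:265]=0;t[:,425:]=0
    k,_,st,ce=cv2.connectedComponentsWithStats(t)
    print([(st[i].tolist(),ce[i].round(1).tolist()) for i in range(1,k) if st[i,4]>15])
"
```

```text
[ 366.3848801  -428.14441444  200.36958458] 23.925
side [([237, 108, 53, 12, 269], [261.8, 112.5]), ([290, 116, 4, 12, 21], [291.9, 121.4]), ([238, 121, 4, 12, 21], [240.0, 126.5]), ([353, 225, 19, 21, 200], [361.5, 232.4]), ([263, 232, 15, 26, 287], [270.0, 243.5]), ([278, 272, 15, 19, 163], [284.4, 280.0]), ([333, 383, 34, 37, 611], [346.3, 398.9])]
261 [74, 74, 74, 74, 74, 74, 73, 74, 74, 74, 74, 73, 66, 50, 43, 31, 23, 23, 22, 23, 22, 21]
264 [35, 45, 63, 72, 74, 74, 74, 74, 74, 74, 74, 74, 74, 74, 74, 71, 52, 29, 22, 22, 22, 22]
267 [34, 34, 34, 35, 35, 44, 60, 64, 60, 56, 40, 27, 21, 17, 17, 16, 16, 15, 15, 18, 21, 23]
270 [34, 34, 34, 34, 34, 34, 32, 21, 14, 14, 14, 14, 14, 14, 14, 13, 13, 13, 15, 21, 23, 23]
273 [35, 34, 35, 34, 34, 35, 25, 15, 14, 14, 14, 14, 14, 14, 13, 14, 13, 13, 17, 20, 21, 21]
276 [45, 44, 40, 36, 34, 31, 21, 14, 14, 14, 14, 14, 14, 14, 14, 14, 14, 16, 39, 45, 43, 43]
279 [46, 46, 46, 47, 45, 41, 30, 17, 14, 17, 21, 25, 30, 34, 37, 40, 40, 40, 40, 41, 42, 42]
282 [43, 45, 45, 45, 46, 46, 47, 46, 45, 45, 46, 47, 46, 44, 41, 40, 40, 40, 40, 40, 40, 40]
18
[... 1406 characters left out ...]
24, 23, 16, 25, 33, 35, 35, 35, 35, 36, 36, 48, 65, 74, 75, 75, 75, 75, 74, 74, 74, 75, 72]
210 [25, 26, 26, 25, 24, 24, 24, 24, 23, 20, 26, 34, 35, 35, 35, 35, 35, 35, 35, 36, 36, 54, 69, 74, 75, 75, 75, 74, 74, 74]
top [([352, 170, 11, 16, 79], [357.1, 178.6]), ([294, 240, 21, 19, 156], [304.6, 249.4]), ([354, 245, 11, 13, 76], [359.1, 251.1]), ([515, 251, 8, 7, 22], [519.5, 254.1]), ([522, 258, 9, 7, 35], [525.5, 260.9])]
[357.1 178.6] [ 557.  -381.5   96. ]
[304.6 249.4] [ 410.1 -265.2   96. ]
[359.1 251.1] [ 403.8 -376.3   96. ]
[519.5 254.1] [ 389.5 -707.3   96. ]
[525.5 260.9] [ 375.3 -717.9   96. ]
[([360, 164, 49, 18, 416], [384.0, 172.3]), ([278, 168, 78, 30, 696], [315.8, 185.6])]
```

```bash
python3 -c "
from cell import manip
print(manip.sign_off())"
```

```text
the job is handed in; nothing more can be done
None
```

The job is handed in at about 24 s, but sign-off returned no verdict: the tube tipped by itself (then got one more 5 mm push), the marker sat about 6 mm rung-side of the steel edge, and the tube now lies level on the rest's ridge with the marker about 2 mm off its middle.

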